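# Pass a parts tray through a spring gate

### The job

Hold the chute's spring gate down by pressing its long hinged leaf with one fingertip, and keep it held down while the other finger pushes the loaded parts tray along the chute over the gate until it is fully home against the end stop. Only then let the leaf go, so that the gate springs up behind the tray, and finish clear. Just press and push: do not grip, lift or spill the tray or its load, and leave the other tools alone.

Things in the scene. Friction and masses are not known exactly. Their poses are not given: they have to be found in the camera images.
- chute: Fixed steel feed chute on two long cross feet. Origin: middle of the lane, under the gate, at the feet's underside; +x = way of travel, z up. In its frame (mm): deck z = 60, x -240 to 120; guides y = +-37.5 to +-44.5, tops z = 72, 1.5 play each side of the tray; 16 wide gate slot in the deck at x = 0. Beside the lane (-y side) a hinge rail carries the gate's leaf.
- gate (a joint): Gate hinge, rad. Leaf and gate plate are one rigid piece. 0 = at rest: gate up, leaf sloping up 0.42 rad towards the lane. Pressing the leaf down anywhere raises the value and sinks the gate: from 0.22 it is wholly below the deck, at 0.42 the leaf lies level (its top at chute z = 76 mm, above the guides), 0.50 is the hard stop. A spring returns it: 40 mm from the hinge about 3 N to start, 8 N at 0.42.
- leaf_mid (a point): Point on the upper face of the gate's long steel leaf, half-way along, 40 mm from the hinge (moves with it; at rest chute x -102, y -61, z 92 mm). The leaf spans chute x = -240 to 35 mm, is 4 mm thick and reaches 51 mm from its hinge line (along x at y = -98, z = 74 mm) towards the lane.
- gate_top (a point): Middle of the upper edge of the gate plate, which bars the lane: 5 mm thick along x, 30 mm wide (chute y = -32 to -2 mm), standing 14 mm above the deck at chute x = 0 when up; joined to the leaf by an arm under the deck, so it sinks with it.
- stop_face (a point): Middle of the end stop's face at deck height, chute x = 107 mm: an upright plate across the far end, 35 mm high above the deck.
- tray: Loose aluminium slide tray in the lane before the gate, 95 (x) by 72 mm (y), about 0.35 kg plus load. Origin: centre of its underside; axes as the chute's. Walls 25 mm high; its rear (-x) wall, face at x = -47.5 mm, is a push plate 44 mm high. Fully home its front touches the end stop (origin at chute x = 59.5 mm) and its rear face is 9.5 mm beyond the gate plate.
- offcut: Loose grey square tube offcut, 30x60x30 mm, lying in the tray as load; origin at the centre of its underside.
- bolt: Loose steel bolt, 59 mm long, head 22 mm, lying in the tray beside the offcut as load; origin under its centre.
- oil_tin: Bystander: upright spray tin with a red cap, 46 mm across, 146 mm high; origin at the centre of its foot.
- tape: Bystander: yellow tape measure, 35x82x65 mm; origin at the centre of its underside.
- plier: Bystander: pliers with red grips lying flat, 58x189x14 mm; origin at the centre of its underside.
There are look-alikes about, which are no part of the job. What is shaped like the bolt but green or orange is not meant.

How it is judged (in metres and radians):
On the way, in this order (a step that is already met when the one before it is completed fails the run):
1. the gate is pressed open (0.22 rad or more) while the tray is still before it (value of joint gate above 0.22 rad and x of tray in the frame of chute below -0.048 m), for 0.1 s.
2. the tray is home against the end stop with the gate still held down (value of joint gate above 0.2 rad and x of tray in the frame of chute above 0.0545 m), for 0.1 s.
At the end, for the whole second after the job is handed in: The tray stands flat in the lane within 5 mm of the end stop and at rest, the gate has sprung up behind it (hinge under 0.05 rad), the offcut and the bolt are still in the tray, and the robot is clear (x of tray in the frame of chute above 0.0545 m and z of tray in the frame of chute below 0.064 m and y of tray in the frame of chute between -0.01 and 0.01 m and value of joint gate below 0.05 rad and linear speed of tray below 0.02 m/s and z of each of offcut, bolt in the frame of tray below 0.03 m); the robot touches nothing.
It fails at once if the gate is let up beneath the tray while it passes (under 0.15 rad) (x of tray in the frame of chute between -0.045 and 0.045 m and value of joint gate below 0.15 rad).
It fails at once if the tray is lifted (12 mm above the deck) or tipped (0.2 rad) (z of tray in the frame of chute above 0.072 m or angle between tray's own z axis and vertical above 0.2 rad).
It fails at once if the load is lifted or leaves the tray (30 mm above its floor, or out over its walls) (z of any of offcut, bolt in the frame of tray above 0.033 m or z of any of offcut, bolt in the frame of tray below -0.02 m or x of any of offcut, bolt in the frame of tray above 0.05 m or x of any of offcut, bolt in the frame of tray below -0.05 m or y of any of offcut, bolt in the frame of tray above 0.04 m or y of any of offcut, bolt in the frame of tray below -0.04 m).
It fails at once if a bystander is moved by more than 30 mm (distance of any of oil_tin, tape, plier from where it was at the start of the episode above 0.03 m).
It also fails if it takes over 38 s, if anything falls off the work surface, if the arm or the gripper's body presses on something with over 40 N, if the wrist force passes 120 N, or if a joint passes its speed limit or range.

### The arm

A 6-joint arm with a two-finger parallel gripper is mounted at the origin on a cart in front of the work surface, level with it; the furniture and walls round the work are solid. World frame = base frame: x ahead of the robot, y to its left, z up, the work surface at z = 0. Lengths are in mm, angles in rad, forces in N, time in s.
With the tool pointing down it reaches from about 350 to 975 mm from the base axis. Payload 7.1 kg.
Tool frame: the origin (TCP) lies on the centre line of the jaws, within the pads' length; the fingertips stand 14 mm ahead of it and the grasp point (between the pads) lies 5 mm behind it; z points along the fingers, y is the line along which they close (so a half turn about z gives the same grasp; the last joint's range is limited). The gripper opens to 88 mm and grips with 3 to 60 N. Pads are 20 mm wide; open, the fingers measure 115 mm over their backs; the gripper's body (75 mm by 178 mm) begins 61 mm behind the grasp point.
Start: joints at [1.169, 0.423, 1.63, -0, 1.089, -0.019], TCP at [233.417, 579.76, 236.675] pointing down, gripper open.
Joint ranges: [-3, 3], [-0.9, 2.11], [0.09, 2.58], [-1.31, 4.45], [0.11, 2.69], [-2.54, 2.54]. Speed limits (rad/s): [2.39, 2.39, 3.01, 3.14, 3.14, 3.14].

### API

Orientations are given as a unit quaternion [x, y, z, w].
In Python, from workcell import r, viewer, order gives the robot as it stands. The module is installed in compiled form; this text tells all that it offers.
- The arm moves only by the shell command python3 -m inch 'ROWS' [FORCE]. ROWS is JSON, a list of rows, each an object with "gripper": the finger opening in mm, from 0 to 87.8; "delta_pos": the shift along the tool's x, y, z in mm, a list of three; "turn": the turn, a rotation vector about the tool's x, y, z in degrees, a list of three. A call has 1 to 5 rows; each row is the pose to reach, as a shift and turn from the pose commanded when the call began, along the tool's axes at that moment; what a row does not reach only later rows make up. A row lasts 1/10 s, in which the tool goes at most 50 mm and 8.59 degrees, less where a joint would pass 70% of its speed; a pose out of reach is approached as far as the arm can. A call with a gripper value outside its range is refused whole. The fingers move at their own pace and stop on an object; FORCE is the grip in N (left out, the last holds). Time passes only in rows, so rows that repeat a pose let the fingers close. It gives the time, the measured TCP pose, the force, the opening and the grip force at its end, in the units of the state.
- r.sense(): the state, without advancing time (a new reading comes with each control period).
- viewer.get_image(name): name is "side" or "top"; returns a dict with "color" (420x560x3 uint8, red, green, blue), "K" (3x3 intrinsics, pixels), "R" (3x3) and "t" (3): a world point X has camera coordinates R X + t. Camera axes: x right, y down, z forward; pixel columns grow to the right and rows downward; lengths in mm; the calibration is good to about 2 mm. A picture is of the moment at which its call begins. There is no depth.
- order.hand_in(): hands the job in; it is judged then, once.
The state is a dict: "time_s": time; "joints": joint angles; "joint_velocities": joint speeds; "joint_efforts": joint torques, N m; "tcp_pos": TCP position; "orientation": TCP orientation; "ft_force": force on the tool from outside, world axes, zero at the start; "torque": the same for the moment, N m; "opening": finger opening in mm; "grasp_force": force on a finger pad.
Only numpy, scipy, OpenCV 4.12 (cv2) and the standard library are available. Lean on these libraries where they do the work, as an engineer would, in place of code of your own. Each camera call takes 0.05 s, during which the arm holds its last target. There are 200 camera calls.

## Working session

There is one attempt and no reset: what is moved stays moved. The work goes in short steps, Python scripts to look and compute and a shell command to move; the robot and the scene stay as the last step left them, time stands still between calls to the robot, and variables do not carry over. Pictures are saved under pics/ and viewed, at most 10 in all, crops included, and the job is handed in when it is done.

```bash
mkdir -p pics; python3 - <<'E'
from workcell import r, viewer
import cv2
s=r.sense();print({k:s[k] for k in('time_s','tcp_pos','orientation','opening','ft_force')})
for n in('side','top'):
    d=viewer.get_image(n);cv2.imwrite(f'pics/{n}.png',d['color'][:,:,::-1]);print(n,d['K'],d['R'],d['t'])
E
```

```text
{'time_s': 0.0, 'tcp_pos': array([233.24583989, 579.27434063, 235.91393387]), 'orientation': array([ 1.90241527e-01,  9.81737035e-01, -7.32623613e-04, -1.37524035e-04]), 'opening': 87.63502183559638, 'ft_force': array([-1.4979399 , -0.52337253, -0.08617389])}
side [[463.82218139   0.         275.37570432]
 [  0.         463.82218139 202.78818413]
 [  0.           0.           1.        ]] [[ 0.99436307 -0.10580525 -0.00688031]
 [-0.07346012 -0.64068201 -0.76428409]
 [ 0.07645718  0.7604813  -0.644843  ]] [-588.9480265    31.51900539 1107.77781698]
top [[497.07400107   0.         279.29132448]
 [  0.         497.07400107 206.0538865 ]
 [  0.           0.           1.        ]] [[-0.08433659 -0.99643662 -0.001184  ]
 [-0.97524915  0.08278694 -0.2050254 ]
 [ 0.20439284 -0.01613645 -0.97875594]] [ -76.91309354  609.59445931 1014.28321285]
```

View pics/side.png

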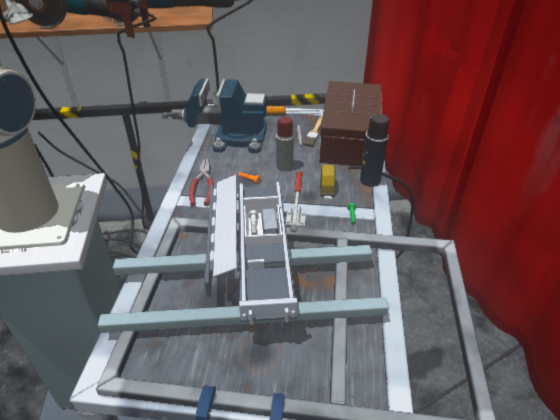

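View pics/top.png

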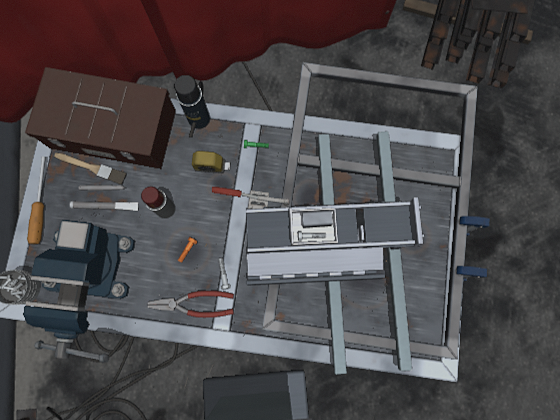

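The top view shows the chute with its end stop at (418,221). The tray is at (313,225), the gate slit at (361,222), and the leaf runs between (247,265) and (383,262). I'll enlarge this to measure it.

```bash
python3 - <<'E'
import cv2
a=cv2.imread('pics/top.png')[190:290,238:432]
cv2.imwrite('pics/topc.png',cv2.resize(a,None,fx=4,fy=4,interpolation=cv2.INTER_CUBIC))
a=cv2.imread('pics/side.png')[170:325,200:310]
cv2.imwrite('pics/sidec.png',cv2.resize(a,None,fx=3.8,fy=3.8,interpolation=cv2.INTER_CUBIC))
E
```

```text
(no output)
```

View pics/topc.png

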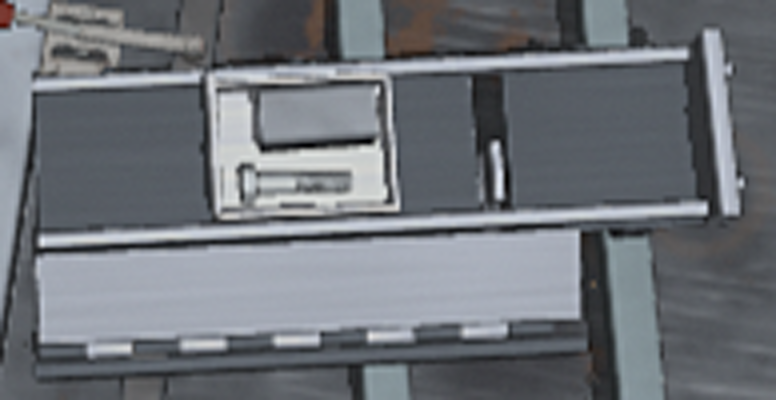

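View pics/sidec.png

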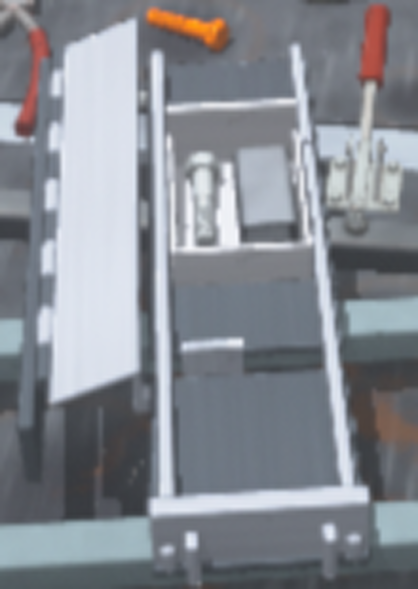

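```bash
cat > fit.py <<'E'
import numpy as np
from scipy.optimize import least_squares
from workcell import viewer
cam={n:viewer.get_image(n) for n in('side','top')}
O={'top':(4,238,190),'side':(3.8,200,170)}
def proj(n,X):
    c=cam[n];p=c['K']@(c['R']@X+c['t']);return p[:2]/p[2]
def pix(n,p): f,a,b=O[n];return (np.array(p)+.5)/f-.5+[a,b]
C=[('top',(580,230),(35,-51.5,96.6)),('top',(38,251),(-240,-51.5,96.6)),
('top',(492,142),(0,-2,74)),('top',(500,206),(0,-32,74)),
('top',(34,85),(-240,41,72)),('top',(40,240),(-240,-41,72)),
('top',(474,75),(-8,37,60)),('top',(505,72),(8,37,60)),
('top',(703,31),(107,44,95)),('top',(722,215),(107,-44,95)),
('side',(137,18),(-240,-51.5,96.6)),('side',(137,373),(35,-51.5,96.6)),('side',(50,403),(35,-98.5,76)),
('side',(181,345),(0,-32,74)),('side',(243,341),(0,-2,74)),
('side',(157,52),(-240,-41,72)),('side',(296,45),(-240,41,72))]
def T(q,X):
    c,s=np.cos(q[2]),np.sin(q[2]);return np.array([q[0]+c*X[0]-s*X[1],q[1]+s*X[0]+c*X[1],q[3]+X[2]])
f=lambda q:np.concatenate([proj(n,T(q,X))-pix(n,p) for n,p,X in C])
s=least_squares(f,[500,-100,-1.57,0],loss='soft_l1');q=s.x
print(q);print(np.round(f(q).reshape(-1,2),1).tolist())
Q=[('top',(208,72),(-47.5,36,104)),('top',(217,217),(-47.5,-36,104)),('top',(393,70),(47.5,36,85)),('top',(400,212),(47.5,-36,85)),
('side',(165,105),(-47.5,-36,104)),('side',(298,98),(-47.5,36,104)),('side',(175,250),(47.5,-36,85)),('side',(313,245),(47.5,36,85))]
g=lambda t:np.concatenate([proj(n,T(q,np.add(X,[t[0],t[1],0])))-pix(n,p) for n,p,X in Q])
s=least_squares(g,[-100,0],loss='soft_l1');print(s.x,np.round(g(s.x).reshape(-1,2),1).tolist())
np.save('q.npy',q)
E
python3 fit.py
```

```text
[ 540.89138494 -295.24923403 -102.1406023    23.88251848]
[[0.3, -0.5], [-0.6, 0.5], [1.2, -0.1], [0.4, -1.7], [-0.3, -0.7], [-0.5, -0.5], [-0.6, -0.1], [-0.8, 0.3], [0.2, 1.6], [-0.2, -2.0], [-0.1, -0.0], [0.1, -0.4], [-2.6, 0.9], [-0.2, 0.4], [-0.3, 0.6], [-0.0, -0.4], [-0.3, -0.2]]
[-101.61204465    0.10915677] [[-0.0, -0.2], [-0.5, -1.3], [-0.7, 0.1], [-0.0, -0.9], [-0.0, 0.2], [-0.1, 0.4], [-1.5, 0.9], [-0.5, 0.3]]
```

The fit gives the chute frame at world (541, -295, 24) mm with yaw -1.61 rad, and the tray at chute x of about -101.6. The tray, the steel bolt (not the green or orange ones) and the offcut show clearly in the crop, and I won't touch the load.

Plan: close to a 60 mm opening with the closing line across the chute. The leaf finger goes at y of about -62 and the push finger at about +12. First I'll raise and turn.

```bash
python3 -m inch '[{"gripper":60,"delta_pos":[0,0,-110],"turn":[0,0,40]},{"gripper":60,"delta_pos":[0,0,-110],"turn":[0,0,40]},{"gripper":60,"delta_pos":[0,0,-110],"turn":[0,0,40]},{"gripper":60,"delta_pos":[0,0,-110],"turn":[0,0,40]},{"gripper":60,"delta_pos":[0,0,-110],"turn":[0,0,40]}]' 20
cat > go.py <<'E'
import sys,numpy as np
from scipy.spatial.transform import Rotation as Ro
from workcell import r
q=np.load('q.npy');s=r.sense();R=Ro.from_quat(s['orientation'])
C=Ro.from_euler('z',q[2]);o=np.array([q[0],q[1],q[3]])
p=C.inv().apply(s['tcp_pos']-o);g=np.array(eval(sys.argv[1]),float)   # goal TIP in chute frame
tip=p+C.inv().apply(R.apply([0,0,14]))
goalR=C*Ro.from_quat([0,1,0,0])*Ro.from_euler('z',180,degrees=True) # tool y = -chute... chosen below
goalR=C*Ro.from_matrix(np.array([[-1,0,0],[0,1,0],[0,0,-1]]))
print('t',s['time_s'],'tip chute',tip.round(1),'open',round(s['opening'],1),'F chute',C.inv().apply(s['ft_force']).round(1))
tcpgoal=o+C.apply(g+[0,0,14])
print('delta tool',R.inv().apply(tcpgoal-s['tcp_pos']).round(1),'turn',np.degrees((R.inv()*goalR).as_rotvec()).round(2),'j',s['joints'].round(2))
E
python3 go.py '[-169,-25,200]'
```

```text
time_s: 0.7
tcp_pos: [233.5, 579.9, 347.5]
orientation: [0.517, 0.856, 0.001, -0.0]
ft_force: [0.3, -1.0, -0.9]
opening: 60.2
grasp_force: 0.0
t 0.7 tip chute [-862.5 -341.2  309.6] open 60.2 F chute [ 1.   0.3 -0.9]
delta tool [-758.8  -72.7  108.9] turn [ 0.04 -0.06 29.98] j [1.17 0.32 1.52 0.   1.3  0.68]
```

```bash
python3 -m inch '[{"gripper":60,"delta_pos":[-50,-14,0],"turn":[0,0,6]},{"gripper":60,"delta_pos":[-98,-28,0],"turn":[0,0,12]},{"gripper":60,"delta_pos":[-146,-42,0],"turn":[0,0,18]},{"gripper":60,"delta_pos":[-194,-56,0],"turn":[0,0,24]},{"gripper":60,"delta_pos":[-242,-70,0],"turn":[0,0,30]}]'
python3 go.py '[-169,-25,200]'
```

```text
time_s: 1.2
tcp_pos: [285.0, 333.2, 346.5]
orientation: [0.72, 0.694, -0.0, 0.0]
ft_force: [1.3, 0.3, 1.2]
opening: 60.1
grasp_force: 0.0
t 1.2 tip chute [-618.  -280.1  308.6] open 60.1 F chute [-0.4  1.3  1.2]
delta tool [-449.4  254.5  108.7] turn [0.   0.01 0.08] j [ 0.84  0.01  1.9  -0.    1.23  0.87]
```

```bash
python3 -m inch '[{"gripper":60,"delta_pos":[-48,10,0],"turn":[0,0,0]},{"gripper":60,"delta_pos":[-96,20,0],"turn":[0,0,0]},{"gripper":60,"delta_pos":[-143,34,0],"turn":[0,0,0]},{"gripper":60,"delta_pos":[-187,55,0],"turn":[0,0,0]},{"gripper":60,"delta_pos":[-225,85,0],"turn":[0,0,0]}]'
python3 -m inch '[{"gripper":60,"delta_pos":[-38,30,0],"turn":[0,0,0]},{"gripper":60,"delta_pos":[-76,60,0],"turn":[0,0,0]},{"gripper":60,"delta_pos":[-114,90,0],"turn":[0,0,0]},{"gripper":60,"delta_pos":[-152,120,0],"turn":[0,0,0]},{"gripper":60,"delta_pos":[-190,150,0],"turn":[0,0,0]}]'
python3 go.py '[-169,-25,130]'
```

```text
time_s: 1.7
tcp_pos: [361.9, 105.3, 347.0]
orientation: [0.719, 0.695, 0.0, 0.0]
ft_force: [1.0, 0.2, -0.0]
opening: 59.8
grasp_force: 0.0
time_s: 2.2
tcp_pos: [506.7, -89.6, 346.6]
orientation: [0.719, 0.695, 0.0, 0.0]
ft_force: [1.2, 0.3, -1.0]
opening: 60.2
grasp_force: 0.0
t 2.2 tip chute [-204.2  -42.1  308.8] open 60.2 F chute [-0.4  1.2 -1. ]
delta tool [-35.3  16.9 178.7] turn [ 0.01 -0.01  0.25] j [-0.2   0.14  1.75  0.    1.25 -0.16]
```

```bash
python3 -m inch '[{"gripper":60,"delta_pos":[-34,16,30],"turn":[0,0,0.2]},{"gripper":60,"delta_pos":[-34,16,80],"turn":[0,0,0.2]},{"gripper":60,"delta_pos":[-34,16,125],"turn":[0,0,0.2]},{"gripper":60,"delta_pos":[-34,16,165],"turn":[0,0,0.2]},{"gripper":60,"delta_pos":[-34,16,179],"turn":[0,0,0.2]}]'
python3 -m inch '[{"gripper":60,"delta_pos":[0,0,0],"turn":[0,0,0]}]'
python3 go.py '[-169,-25,105]'
python3 - <<'E'
from workcell import viewer
import cv2
for n,(a,b,c,d) in dict(top=(170,310,225,435),side=(120,330,180,330)).items():
    x=viewer.get_image(n)['color'][a:b,c:d,::-1];cv2.imwrite(f'pics/{n}2.png',cv2.resize(x,None,fx=2.8,fy=2.8,interpolation=cv2.INTER_CUBIC))
E
```

```text
time_s: 2.7
tcp_pos: [518.3, -121.5, 163.9]
orientation: [0.72, 0.694, -0.002, -0.003]
ft_force: [-0.1, -0.5, -0.0]
opening: 60.1
grasp_force: 0.0
time_s: 2.8
tcp_pos: [519.7, -121.7, 166.1]
orientation: [0.72, 0.694, -0.001, -0.002]
ft_force: [-0.3, 0.5, -0.3]
opening: 60.0
grasp_force: 0.0
t 2.8 tip chute [-172.6  -28.   128.2] open 60.0 F chute [-0.5 -0.4 -0.3]
delta tool [-3.6  3.  23.2] turn [-0.24 -0.05  0.09] j [-0.25  0.39  1.88 -0.    0.88 -0.22]
```

View pics/side2.png

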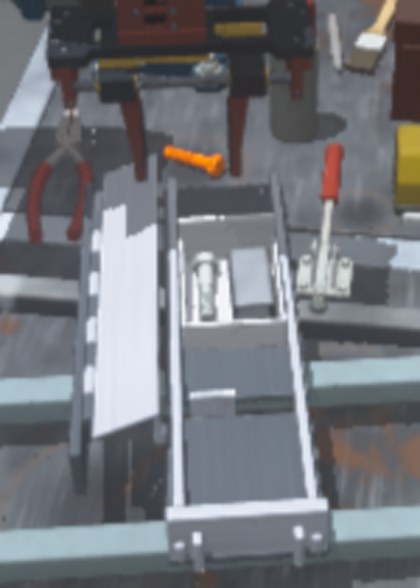

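The side view shows the left fingertip (140,175) over the leaf. The right one (236,172) is over the lane behind the tray's push plate (230,215). Next I'll press down in stages and watch the force.

```bash
python3 -m inch '[{"gripper":60,"delta_pos":[-2,2,12],"turn":[0,0,0]},{"gripper":60,"delta_pos":[-2,2,24],"turn":[0,0,0]},{"gripper":60,"delta_pos":[-2,2,30],"turn":[0,0,0]},{"gripper":60,"delta_pos":[-2,2,30],"turn":[0,0,0]},{"gripper":60,"delta_pos":[-2,2,30],"turn":[0,0,0]}]'
python3 go.py '[-169,-25,77]'
python3 -m inch '[{"gripper":60,"delta_pos":[0,0,5],"turn":[0,0,0]},{"gripper":60,"delta_pos":[0,0,10],"turn":[0,0,0]},{"gripper":60,"delta_pos":[0,0,10],"turn":[0,0,0]},{"gripper":60,"delta_pos":[0,0,10],"turn":[0,0,0]}]'
python3 go.py '[-169,-25,77]'
```

```text
time_s: 3.4
tcp_pos: [522.7, -124.1, 137.6]
orientation: [0.72, 0.694, -0.0, -0.0]
ft_force: [0.6, 0.4, -0.2]
opening: 59.6
grasp_force: 0.0
t 3.4 tip chute [-170.3  -24.8   99.7] open 59.6 F chute [-0.4  0.6 -0.2]
delta tool [-1.3 -0.2 22.7] turn [-0.02 -0.    0.09] j [-0.26  0.44  1.89 -0.    0.81 -0.22]
time_s: 3.8
tcp_pos: [523.2, -124.3, 128.0]
orientation: [0.72, 0.694, 0.0, 0.0]
ft_force: [1.1, -1.1, 4.3]
opening: 59.9
grasp_force: 2.0
t 3.8 tip chute [-170.2  -24.3   90.1] open 59.9 F chute [1.1 1.1 4.3]
delta tool [-1.2 -0.7 13.1] turn [0.05 0.01 0.1 ] j [-0.26  0.45  1.9  -0.    0.79 -0.22]
```

```bash
python3 -m inch '[{"gripper":60,"delta_pos":[0,0,5],"turn":[0,0,0]},{"gripper":60,"delta_pos":[0,0,10],"turn":[0,0,0]},{"gripper":60,"delta_pos":[0,0,13],"turn":[0,0,0]},{"gripper":60,"delta_pos":[0,0,13],"turn":[0,0,0]},{"gripper":60,"delta_pos":[0,0,13],"turn":[0,0,0]}]'
python3 go.py '[-169,-25,77]'
python3 - <<'E'
from workcell import viewer
import cv2
x=viewer.get_image('side')['color'][120:330,180:330,::-1];cv2.imwrite('pics/side3.png',cv2.resize(x,None,fx=2.8,fy=2.8,interpolation=cv2.INTER_CUBIC))
E
```

```text
time_s: 4.3
tcp_pos: [524.6, -124.4, 115.7]
orientation: [0.72, 0.694, 0.001, 0.002]
ft_force: [3.6, 0.7, 8.2]
opening: 59.8
grasp_force: 3.7
t 4.3 tip chute [-170.1  -22.8   77.8] open 59.8 F chute [-0.8  3.6  8.2]
delta tool [-1.1 -2.1  0.8] turn [0.22 0.03 0.09] j [-0.26  0.47  1.9   0.    0.76 -0.22]
```

View pics/side3.png

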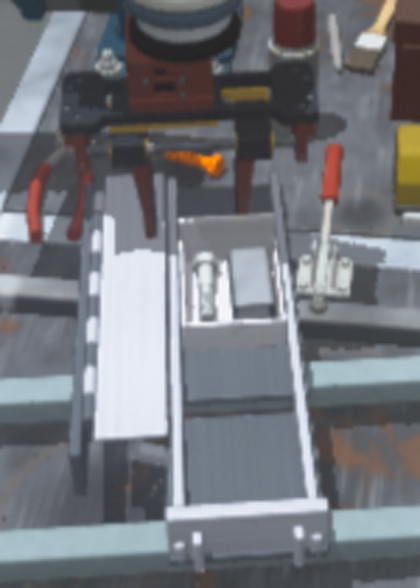

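The gate is down: its edge has gone from the slot at (240,400), the leaf lies level, and the force is 8 N. Now I'll push.

```bash
python3 -m inch '[{"gripper":60,"delta_pos":[-4,-1,0],"turn":[0,0,0]},{"gripper":60,"delta_pos":[-9,-2,0],"turn":[0,0,0]},{"gripper":60,"delta_pos":[-14,-2,0],"turn":[0,0,0]},{"gripper":60,"delta_pos":[-19,-2,0],"turn":[0,0,0]},{"gripper":60,"delta_pos":[-25,-2,0],"turn":[0,0,0]}]'
python3 go.py '[2,-25,77]'
python3 -m inch '[{"gripper":60,"delta_pos":[-6,0,0],"turn":[0,0,0]},{"gripper":60,"delta_pos":[-12,0,0],"turn":[0,0,0]},{"gripper":60,"delta_pos":[-18,0,0],"turn":[0,0,0]},{"gripper":60,"delta_pos":[-24,0,0],"turn":[0,0,0]},{"gripper":60,"delta_pos":[-30,0,0],"turn":[0,0,0]}]'
python3 go.py '[2,-25,77]'
```

```text
time_s: 4.85
tcp_pos: [519.9, -147.7, 115.3]
orientation: [0.72, 0.694, 0.001, -0.001]
ft_force: [0.0, 8.3, 11.0]
opening: 59.9
grasp_force: 5.7
t 4.85 tip chute [-146.6  -26.8   77.4] open 59.9 F chute [-8.3 -0.3 11. ]
delta tool [-1.486e+02  1.600e+00  1.000e-01] turn [-0.01 -0.13  0.05] j [-0.3   0.48  1.89  0.    0.77 -0.26]
time_s: 5.35
tcp_pos: [518.7, -177.7, 115.3]
orientation: [0.72, 0.694, 0.001, -0.001]
ft_force: [-0.3, 9.0, 11.3]
opening: 60.0
grasp_force: 5.8
t 5.35 tip chute [-116.6  -26.8   77.4] open 60.0 F chute [-9.  -0.7 11.3]
delta tool [-118.6    1.6    0.2] turn [-0.02 -0.13  0.05] j [-0.35  0.49  1.88  0.    0.78 -0.32]
```

```bash
python3 -m inch '[{"gripper":60,"delta_pos":[-7,0,0],"turn":[0,0,0]},{"gripper":60,"delta_pos":[-14,0,0],"turn":[0,0,0]},{"gripper":60,"delta_pos":[-21,0,0],"turn":[0,0,0]},{"gripper":60,"delta_pos":[-28,0,0],"turn":[0,0,0]},{"gripper":60,"delta_pos":[-35,0,0],"turn":[0,0,0]}]'
python3 -m inch '[{"gripper":60,"delta_pos":[-7,0,0],"turn":[0,0,0]},{"gripper":60,"delta_pos":[-14,0,0],"turn":[0,0,0]},{"gripper":60,"delta_pos":[-21,0,0],"turn":[0,0,0]},{"gripper":60,"delta_pos":[-28,0,0],"turn":[0,0,0]},{"gripper":60,"delta_pos":[-35,0,0],"turn":[0,0,0]}]'
python3 -m inch '[{"gripper":60,"delta_pos":[-6,0,0],"turn":[0,0,0]},{"gripper":60,"delta_pos":[-12,0,0],"turn":[0,0,0]},{"gripper":60,"delta_pos":[-18,0,0],"turn":[0,0,0]},{"gripper":60,"delta_pos":[-24,0,0],"turn":[0,0,0]},{"gripper":60,"delta_pos":[-30,0,0],"turn":[0,0,0]}]'
python3 go.py '[2,-25,77]'
python3 - <<'E'
from workcell import viewer
import cv2
x=viewer.get_image('side')['color'][120:330,180:330,::-1];cv2.imwrite('pics/side4.png',cv2.resize(x,None,fx=2.8,fy=2.8,interpolation=cv2.INTER_CUBIC))
E
```

```text
time_s: 5.85
tcp_pos: [517.3, -212.6, 115.3]
orientation: [0.72, 0.694, 0.001, -0.001]
ft_force: [-0.6, 8.8, 10.0]
opening: 59.8
grasp_force: 5.8
time_s: 6.35
tcp_pos: [515.9, -247.5, 115.2]
orientation: [0.72, 0.694, 0.001, -0.001]
ft_force: [0.9, 8.3, 10.5]
opening: 60.2
grasp_force: 5.8
time_s: 6.85
tcp_pos: [514.8, -277.3, 115.2]
orientation: [0.72, 0.694, 0.001, -0.001]
ft_force: [-0.3, 8.3, 11.1]
opening: 60.4
grasp_force: 5.8
t 6.85 tip chute [-17.  -26.8  77.3] open 60.4 F chute [-8.3 -0.6 11.1]
delta tool [-18.9   1.8   0.3] turn [-0.05 -0.17  0.06] j [-0.52  0.53  1.79  0.    0.82 -0.48]
```

View pics/side4.png

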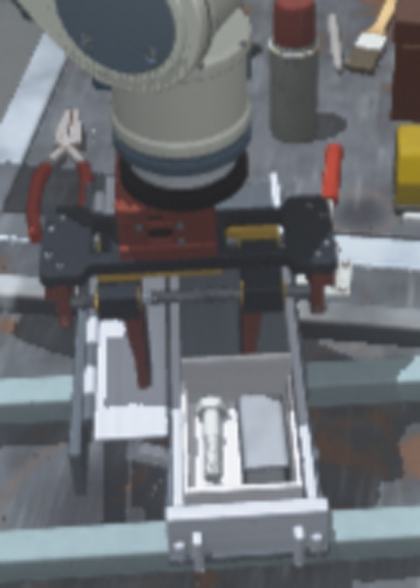

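The tray front edge (245,497) is close to the stop, the leaf is still down and the load is in place. I'll push on slowly until the force rises at the stop.

```bash
python3 -m inch '[{"gripper":60,"delta_pos":[-3,0,0],"turn":[0,0,0]},{"gripper":60,"delta_pos":[-6,0,0],"turn":[0,0,0]},{"gripper":60,"delta_pos":[-9,0,0],"turn":[0,0,0]},{"gripper":60,"delta_pos":[-12,0,0],"turn":[0,0,0]},{"gripper":60,"delta_pos":[-14,0,0],"turn":[0,0,0]}]'
python3 -m inch '[{"gripper":60,"delta_pos":[-1.5,0,0],"turn":[0,0,0]},{"gripper":60,"delta_pos":[-3,0,0],"turn":[0,0,0]}]'
python3 go.py '[2,-25,77]'
```

```text
time_s: 7.4
tcp_pos: [514.2, -291.2, 115.2]
orientation: [0.72, 0.694, 0.001, -0.001]
ft_force: [0.2, 9.0, 11.5]
opening: 60.0
grasp_force: 5.8
time_s: 7.6
tcp_pos: [514.1, -294.1, 115.2]
orientation: [0.72, 0.694, 0.001, -0.001]
ft_force: [0.5, 9.2, 9.9]
opening: 59.9
grasp_force: 5.8
t 7.6 tip chute [ -0.2 -26.8  77.3] open 59.9 F chute [-9.2  0.1  9.9]
delta tool [-2.1  1.8  0.3] turn [-0.07 -0.18  0.06] j [-0.54  0.54  1.78  0.    0.83 -0.5 ]
```

```bash
python3 -m inch '[{"gripper":60,"delta_pos":[-1,0,0],"turn":[0,0,0]},{"gripper":60,"delta_pos":[-2,0,0],"turn":[0,0,0]}]'
python3 -m inch '[{"gripper":60,"delta_pos":[-1,0,0],"turn":[0,0,0]},{"gripper":60,"delta_pos":[-2,0,0],"turn":[0,0,0]}]'
python3 go.py '[2,-25,77]'
```

```text
time_s: 7.8
tcp_pos: [514.0, -294.5, 115.2]
orientation: [0.72, 0.694, 0.001, -0.003]
ft_force: [0.9, 20.7, 15.1]
opening: 60.1
grasp_force: 11.9
time_s: 8.0
tcp_pos: [513.9, -294.6, 115.3]
orientation: [0.72, 0.694, 0.002, -0.004]
ft_force: [3.0, 29.4, 18.6]
opening: 60.0
grasp_force: 16.4
t 8.0 tip chute [  0.3 -27.1  77.4] open 60.0 F chute [-29.5   1.8  18.6]
delta tool [-1.6  2.   0.4] turn [-0.15 -0.47  0.09] j [-0.54  0.54  1.77  0.01  0.84 -0.51]
```

The push force jumped to 29 N, so the tray is against the stop. I'll hold briefly, back off a few mm, then lift straight up.

```bash
python3 -m inch '[{"gripper":60,"delta_pos":[0,0,0],"turn":[0,0,0]},{"gripper":60,"delta_pos":[0,0,0],"turn":[0,0,0]},{"gripper":60,"delta_pos":[3,0,0],"turn":[0,0,0]},{"gripper":60,"delta_pos":[6,0,0],"turn":[0,0,0]},{"gripper":60,"delta_pos":[10,0,0],"turn":[0,0,0]}]'
python3 go.py '[2,-25,77]'
python3 -m inch '[{"gripper":60,"delta_pos":[0,0,-4],"turn":[0,0,0]},{"gripper":60,"delta_pos":[0,0,-9],"turn":[0,0,0]},{"gripper":60,"delta_pos":[0,0,-15],"turn":[0,0,0]},{"gripper":60,"delta_pos":[0,0,-25],"turn":[0,0,0]},{"gripper":60,"delta_pos":[0,0,-45],"turn":[0,0,0]}]'
python3 -m inch '[{"gripper":60,"delta_pos":[30,0,-40],"turn":[0,0,0]},{"gripper":60,"delta_pos":[60,0,-80],"turn":[0,0,0]},{"gripper":60,"delta_pos":[90,0,-120],"turn":[0,0,0]},{"gripper":60,"delta_pos":[120,0,-150],"turn":[0,0,0]},{"gripper":60,"delta_pos":[150,0,-170],"turn":[0,0,0]}]'
python3 -m inch '[{"gripper":60,"delta_pos":[0,0,0],"turn":[0,0,0]},{"gripper":60,"delta_pos":[0,0,0],"turn":[0,0,0]},{"gripper":60,"delta_pos":[0,0,0],"turn":[0,0,0]}]'
python3 - <<'E'
from workcell import viewer
import cv2
x=viewer.get_image('side')['color'][120:330,180:330,::-1];cv2.imwrite('pics/side5.png',cv2.resize(x,None,fx=2.8,fy=2.8,interpolation=cv2.INTER_CUBIC))
E
```

```text
time_s: 8.5
tcp_pos: [515.0, -290.9, 115.7]
orientation: [0.72, 0.694, -0.001, 0.001]
ft_force: [-1.1, -5.4, 8.3]
opening: 59.9
grasp_force: 3.9
t 8.5 tip chute [ -3.3 -26.1  77.8] open 59.9 F chute [ 5.5 -0.9  8.3]
delta tool [-5.3  1.1  0.8] turn [0.06 0.14 0.17] j [-0.53  0.53  1.78 -0.    0.82 -0.5 ]
time_s: 9.0
tcp_pos: [513.7, -289.1, 159.0]
orientation: [0.72, 0.694, -0.0, -0.001]
ft_force: [-0.3, 0.0, -0.5]
opening: 59.7
grasp_force: 0.0
time_s: 9.5
tcp_pos: [520.8, -138.7, 332.7]
orientation: [0.72, 0.694, 0.001, 0.001]
ft_force: [0.0, -0.5, 1.0]
opening: 59.7
grasp_force: 0.0
time_s: 9.8
tcp_pos: [519.6, -140.4, 328.6]
orientation: [0.72, 0.694, -0.0, -0.001]
ft_force: [0.0, 0.4, -0.4]
opening: 60.4
grasp_force: 0.0
```

View pics/side5.png

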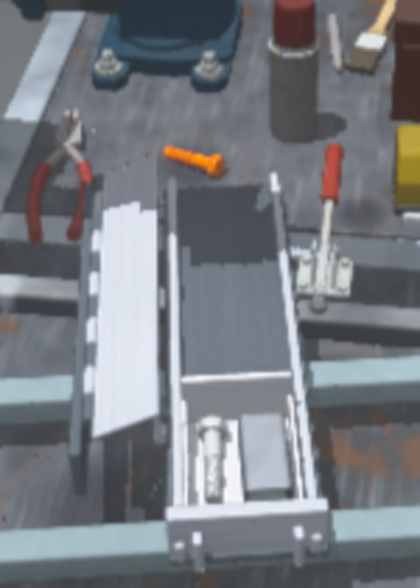

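The tray is home against the stop (front at (245,503)) with its load in place. The leaf has sprung up to its rest slope and the robot is clear.

```bash
python3 -c "from workcell import order; print(order.hand_in())"
```

```text
the job is handed in; nothing more can be done
None
```

I held the gate down, pushed the tray home against the end stop, let the gate spring up behind it, backed the arm clear and handed the job in; the hand-in call did not report the verdict.

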